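Tip the offcuts from the scrap tray into the offcut bin

TASK

Empty the open-fronted scrap tray into the offcut bin: carry it level by its wooden cross handle, hook its open front edge over the bin's rim so that the rim sits in front of the rib under the tray, and with the edge still on the rim swing the back of the tray well up until both wood offcuts have slid off into the bin. Then set the empty tray down flat on the bench and let go.

Things in the scene. Friction and masses are not known exactly. Their poses are not given: they have to be found in the camera images.
- tray: Aluminium scrap tray, 0.35 kg: pan 112 mm wide (y), x -35 (open front edge) to +150 mm (back); walls 30 mm high at sides and back only. A 4 mm rib hangs 12 mm below the pan, full width; a like foot at x 140. Origin: corner of the rib's front face and the pan's underside, mid width, 12 mm above the bench when standing. x front to back, z up. Contents slide out at about 30 degrees front down.
- tray_handle (a point): Centre of the tray's handle: a fixed wooden bar across the tray, 16 x 16 mm in section, 120 mm long (along the tray's y), at x +90, z +65 mm from the tray's origin; 54 mm free beneath it down to the pan floor. A like tray, but walled all round and full of dowels, also stands on the bench: not this one.
- bin: Offcut bin: fixed open box of grey plastic, 200 x 200 mm outside, 110 mm high, walls 8 mm thick, some scraps on its floor. Origin: centre of its underside, on the bench; z up, walls square to its x and y; x points away from the robot within 15 degrees. Any wall's rim will do; at the far (+x) wall the tray's back swings up towards the robot, the open front over the bin.
- offcut_a: Wood offcut, pale block 55 x 40 x 20 mm, 30 g, lying in the front half of the tray. Origin at the centre of its underside as it lies at the start.
- offcut_b: Wood offcut, dark block 45 x 30 x 22 mm, 25 g, lying in the back part of the tray behind the handle. Origin at the centre of its underside as it lies at the start.
Mind the look-alikes: they are no part of the job. What is meant by the offcut_b is not green or turquoise, and is the larger of those in its own colour.

How it is judged:
On the way, in this order (a step that is already met when the one before it is completed fails the run):
1. the tray, level (within 15 degrees) and with both offcuts still in it, rests with its front edge over the bin's rim and the rib outside the wall, 0 to 25 mm from it (((x of tray in the frame of bin between 0.094 and 0.125 m and y of tray in the frame of bin between -0.07 and 0.07 m) or (x of tray in the frame of bin between -0.125 and -0.094 m and y of tray in the frame of bin between -0.07 and 0.07 m) or (y of tray in the frame of bin between 0.094 and 0.125 m and x of tray in the frame of bin between -0.07 and 0.07 m) or (y of tray in the frame of bin between -0.125 and -0.094 m and x of tray in the frame of bin between -0.07 and 0.07 m)) and z of tray in the frame of bin between 0.08 and 0.118 m and angle between tray's own z axis and vertical below 0.26 rad and contact force between tray and bin above 0.3 N and x of offcut_a in the frame of tray between -0.04 and 0.15 m and y of offcut_a in the frame of tray between -0.056 and 0.056 m and z of offcut_a in the frame of tray between -0.005 and 0.03 m and x of offcut_b in the frame of tray between -0.04 and 0.15 m and y of offcut_b in the frame of tray between -0.056 and 0.056 m and z of offcut_b in the frame of tray between -0.005 and 0.03 m), for 0.1 s.
2. the tray is tipped by more than 23 degrees with its front edge still at the rim (within about 30 mm) (((x of tray in the frame of bin between 0.065 and 0.135 m and y of tray in the frame of bin between -0.08 and 0.08 m) or (x of tray in the frame of bin between -0.135 and -0.065 m and y of tray in the frame of bin between -0.08 and 0.08 m) or (y of tray in the frame of bin between 0.065 and 0.135 m and x of tray in the frame of bin between -0.08 and 0.08 m) or (y of tray in the frame of bin between -0.135 and -0.065 m and x of tray in the frame of bin between -0.08 and 0.08 m)) and z of tray in the frame of bin between 0.08 and 0.145 m and angle between tray's own z axis and vertical above 0.4 rad), for 0.1 s.
At the end, for the whole second after the job is handed in: Both offcuts lie still inside the bin, below its rim; the tray stands upright on the bench on its rib and foot (level within 10 degrees), at rest and released (x of offcut_a in the frame of bin between -0.1 and 0.1 m and y of offcut_a in the frame of bin between -0.1 and 0.1 m and z of offcut_a in the frame of bin between 0 and 0.095 m and linear speed of each of offcut_a, offcut_b below 0.03 m/s and x of offcut_b in the frame of bin between -0.1 and 0.1 m and y of offcut_b in the frame of bin between -0.1 and 0.1 m and z of offcut_b in the frame of bin between 0 and 0.095 m and height (world z) of tray between 0.004 and 0.022 m and angle between tray's own z axis and vertical below 0.175 rad and linear speed of tray below 0.02 m/s); the robot touches nothing.
It also fails if it takes over 64 s, if anything falls off the work surface, if the arm or the gripper's body presses on something with over 40 N, if the wrist force passes 120 N, or if a joint passes its speed limit or range.

ROBOT

A 6-joint arm with a two-finger parallel gripper is mounted at the origin on the work surface. World frame = base frame: x ahead of the robot, y to its left, z up, the work surface at z = 0. Lengths are in m, angles in rad, forces in N, time in s.
With the tool pointing down it reaches from about 0.25 to 0.725 m from the base axis. Payload 4 kg.
Tool frame: the origin (TCP) lies on the mounting face of the last link; the fingertips stand 173 mm ahead of it and the grasp point (between the pads) lies 155 mm ahead of it (tip_extent is the distance from the TCP to the fingertips, in m); z points along the fingers, y is the line along which they close (so a half turn about z gives the same grasp; the last joint's range is limited). The gripper opens to 85 mm and grips with 20 to 120 N. Pads are 22 mm wide; open, the fingers measure 114 mm over their backs; the gripper's body (76 mm by 85 mm) begins 54 mm behind the grasp point. The pads swing forward as they close: fully open they stand 13 mm farther back than shut.
Start: joints at [-1.175, 0.241, 0.005, 1.335, 0, 1.571], TCP at [0.193, -0.461, 0.405] pointing down, gripper open.
Joint ranges: [-2.72, 2.72], [-1.05, 1.87], [-1.09, 1.28], [-1.99, 2.15], [-1.42, 1.44], [-3.14, 3.14]. Speed limits (rad/s): [2.79, 2.79, 3.14, 3.14, 3.14, 3.14].

INTERFACE

Orientations are given as a unit quaternion [w, x, y, z].
In Python, from station import * gives the robot as it stands.
- The arm moves only by the tool send_rows, never from a script. Its arguments are lists of equal length, an entry for each row: "angular": the turn, a rotation vector about the tool's x, y, z as a fraction of full scale, a list of three; "travel": the shift along the tool's x, y, z as a fraction of full scale, a list of three; "jaw": the closure, from 0 (fully open) to 1 (shut). A call has 1 to 12 rows; each row shifts and turns the commanded pose from where the row before left it, along the tool's axes as they then stand; what a row does not reach is not made up. Full scale, the value 1, is 30 mm for a shift and 6 degrees for a turn. A row lasts 1/12 s, in which the tool goes at most 41.7 mm and 7.16 degrees, less where a joint would pass 70% of its speed; a pose out of reach is approached as far as the arm can. A call with a number of a shift or a turn outside -1 to 1 is refused whole. A call with a gripper value outside its range is refused whole. The fingers move at their own pace and stop on an object; "grip_force" is the grip in N (left out, the last holds). Time passes only in rows, so rows that do not move let the fingers close. It gives the time, the measured TCP pose, the force, the opening and the grip force at its end, in the units of the state.
- read_state(): the state, without advancing time (a new reading comes with each control period).
- snapshot(name): name is "scene" or "top" or "wrist"; returns (picture, depth): 400x640x3 uint8, red, green, blue; 400x640 float32, m along the optical axis (not along the pixel's ray), 0 where there is no reading.
- calibration(name): a dict with "intrinsics" (3x3 intrinsics, pixels), "R" (3x3) and "t" (3): a world point X has camera coordinates R X + t. Camera axes: x right, y down, z forward; pixel columns grow to the right and rows downward; lengths in m; the calibration is good to about 2 mm. A picture is of the moment at which its call begins: read the wrist's pose just before it. calibration takes no time and is no camera call; for the wrist camera it gives the pose at the moment of the call.
- finish_job(): hands the job in; it is judged then, once.
The state is a dict: "time_s": time; "joint_positions": joint angles; "qd": joint speeds; "tau": joint torques, N m; "tool_pos": TCP position; "orientation": TCP orientation; "force": force on the tool from outside, world axes, zero at the start; "moment": the same for the moment, N m; "width": opening from 0.0 (shut) to 1.0 (fully open); "finger_force": force on a finger pad.
Only numpy, scipy, OpenCV 4.12 (cv2) and the standard library are available. Lean on these libraries where they do the work, as an engineer would, in place of code of your own. Each camera call takes 0.05 s, during which the arm holds its last target. There are 200 camera calls.

## Working session

There is one attempt and no reset: what is moved stays moved. The work goes in short steps, Python scripts to look and compute and a tool call to move; the robot and the scene stay as the last step left them, time stands still between calls to the robot, and variables do not carry over. Pictures are saved under pics/ and viewed, at most 10 in all, crops included, and the job is handed in when it is done.

Besides the shell and the picture viewer there is one more tool, called after "Request:" as a command line: name --argument value ..., lists and objects as JSON in quotes. send_rows: Moves the arm, as the interface text tells. Shift numbers are shares of 30 mm and turn numbers shares of 6 degrees, none past 1 either way. Its arguments: {"type":"object","properties":{"angular":{"type":"array","items":{"type":"array","items":{"type":"number"}}},"travel":{"type":"array","items":{"type":"array","items":{"type":"number"}}},"jaw":{"type":"array","items":{"type":"number"}},"grip_force":{"type":"number"}},"required":["angular","travel","jaw"]}

```bash
ls; mkdir -p pics; cat > h.py <<'E'
from station import *
import numpy as np, cv2
def cloud(name):
    c=calibration(name); p,d=snapshot(name)
    K=np.array(c["intrinsics"]);R=np.array(c["R"]);t=np.array(c["t"])
    v,u=np.mgrid[:400,:640]
    X=np.stack([(u-K[0,2])*d/K[0,0],(v-K[1,2])*d/K[1,1],d],-1)
    W=(X-t)@R; W[d==0]=np.nan
    return p,W
E
python3 - <<'E'
from h import *
for n in("top","scene"):
    p,W=cloud(n); cv2.imwrite(f"pics/{n}0.png",p[...,::-1]); np.savez(f"{n}0.npz",p=p,W=W)
s=read_state();print(s["tool_pos"],s["orientation"],s["time_s"])
E
```

```text
pics
[ 0.19267036 -0.46113865  0.40391404] [-8.98697292e-04  9.80482340e-01  1.96605030e-01 -1.88855348e-04] 0.1
```

View pics/top0.png

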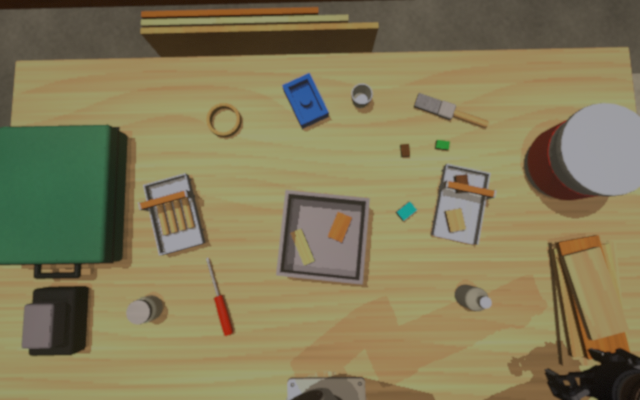

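The top view shows the target tray at about (461,205), handle at (470,188), open front towards the robot. The bin is centred at about (324,237), and the look-alike tray is at (175,215).

```bash
python3 - <<'E'
from h import *
z=np.load("top0.npz");p=z["p"];W=z["W"]
hsv=cv2.cvtColor(p,cv2.COLOR_RGB2HSV)
print("handle px",p[188,470],hsv[188,470],W[188,470],"pale",p[220,455],W[220,455],"dark",p[181,461],W[181,461])
for n,(u0,u1,v0,v1),(z0,z1) in (("handle",(425,500,160,250),(.07,.1)),("trayall",(425,500,160,250),(.025,.06)),("floor",(425,500,160,250),(.008,.02)),("bin",(270,380,180,290),(.1,.12))):
    m=np.zeros((400,640),bool); m[v0:v1,u0:u1]=1
    m&=(W[...,2]>z0)&(W[...,2]<z1)
    P=W[m]; r=cv2.minAreaRect((P[:,:2]*1000).astype(np.float32)); print(n,m.sum(),P[:,2].mean().round(4),r, cv2.boxPoints(r).round().tolist())
    v,u=np.nonzero(m);print(u.min(),u.max(),v.min(),v.max())
E
```

```text
handle px [160 102  48] [ 14 179 160] [ 0.55268242 -0.35634198  0.08922212] pale [160 136  84] [ 0.47936172 -0.33462521  0.03461056] dark [104  65  36] [ 0.57873031 -0.3560394   0.03418607]
handle 396 0.0841 ((552.0881958007812, -358.34039306640625), (121.56868743896484, 18.541967391967773), 76.63671112060547) [[529.0, -415.0], [547.0, -420.0], [575.0, -301.0], [557.0, -297.0]]
444 495 180 198
trayall 1120 0.0366 ((521.0529174804688, -349.06707763671875), (119.64237213134766, 185.3436279296875), 76.92646789550781) [[417.0, -386.0], [598.0, -428.0], [625.0, -312.0], [444.0, -270.0]]
432 489 164 244
floor 1956 0.0157 ((519.7483520507812, -349.8636474609375), (111.92636108398438, 183.97784423828125), 76.49231719970703) [[417.0, -383.0], [596.0, -426.0], [622.0, -317.0], [443.0, -274.0]]
430 484 166 244
bin 1273 0.1099 ((442.5987548828125, 0.8628005981445312), (200.28213500976562, 200.12734985351562), 83.29753112792969) [[332.0, -87.0], [530.0, -110.0], [554.0, 89.0], [355.0, 112.0]]
276 368 190 284
```

View pics/scene0.png

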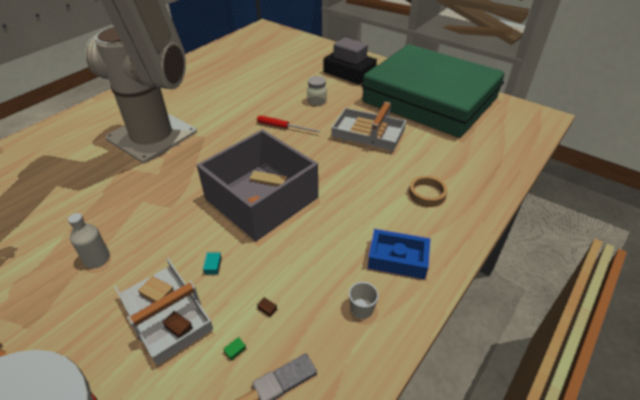

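Request:
send_rows --travel '[[1,0.12,0.25],[1,0.12,0.25],[1,0.12,0.25],[1,0.12,0.25],[1,0.12,0.25],[1,0.12,0.25],[1,0.12,0.25],[1,0.12,0.25],[1,0.12,0.25],[1,0.12,0.25],[1,0.12,0.25],[1,0.12,0.25]]' --angular '[[0,0,0],[0,0,0],[0,0,0],[0,0,0],[0,0,0],[0,0,0],[0,0,0],[0,0,0],[0,0,0],[0,0,0],[0,0,0],[0,0,0]]' --jaw '[0,0,0,0,0,0,0,0,0,0,0,0]' --grip_force 100

```text
time_s: 1.1
tool_pos: [0.5428, -0.3617, 0.3135]
orientation: [-0.0, 0.98, 0.197, -0.001]
force: [0.5, -0.4, -0.3]
width: 0.999
finger_force: 0.0
```

Request:
send_rows --travel '[[0,0,0],[0,0,0],[0,0,0],[0,0,0],[0,0,0],[0,0,0],[0,0,0],[0,0,0],[0,0,0],[0,0,0],[0,0,0]]' --angular '[[0,0,-1],[0,0,-1],[0,0,-1],[0,0,-1],[0,0,-1],[0,0,-1],[0,0,-1],[0,0,-1],[0,0,-1],[0,0,0],[0,0,0]]' --jaw '[0,0,0,0,0,0,0,0,0,0,0]'

```text
time_s: 2.02
tool_pos: [0.5415, -0.3623, 0.3141]
orientation: [-0.001, 0.785, 0.619, -0.0]
force: [0.7, 0.7, 0.4]
width: 1.001
finger_force: 0.0
```

```bash
cat >> h.py <<'E'
from scipy.spatial.transform import Rotation as Ro
def pose():
    s=read_state(); q=s["orientation"]; R=Ro.from_quat([q[1],q[2],q[3],q[0]]); return s,R,np.array(s["tool_pos"])
def go(target,yaw_y):
    "shift in tool axes /30mm and turn /6deg to reach a tool-down pose with tool y at yaw_y (deg)"
    s,R,t=pose(); y=np.deg2rad(yaw_y)
    Y=np.array([np.cos(y),np.sin(y),0]);Z=np.array([0,0,-1.]);X=np.cross(Y,Z)
    T=Ro.from_matrix(np.stack([X,Y,Z],1))
    print("t",s["time_s"],"pos",t.round(4),"F",np.round(s["force"],1),"w",s["width"])
    print("shift rows",(R.inv().apply(np.array(target)-t)/.03).round(3),"turn",((R.inv()*T).as_rotvec(True)/6).round(3))
E
python3 - <<'E'
from h import *
go([.552,-.358,.232],-13.3)
p,W=cloud("wrist"); cv2.imwrite("pics/w1.png",p[...,::-1]); 
m=(W[...,2]>.07)&(W[...,2]<.1); P=W[m]
print(m.sum(),cv2.minAreaRect((P[:,:2]*1000).astype(np.float32)),np.median(P[:,2]))
E
```

```text
t 2.0167 pos [ 0.5415 -0.3623  0.3141] F [0.7 0.7 0.4] w 1.0013902438382467
shift rows [0.221 0.311 2.737] turn [-0.011 -0.004 -0.029]
7256 ((496.6301574707031, -371.23931884765625), (184.9084014892578, 418.8111572265625), 67.58706665039062) 0.08384646229285111
```

View pics/w1.png

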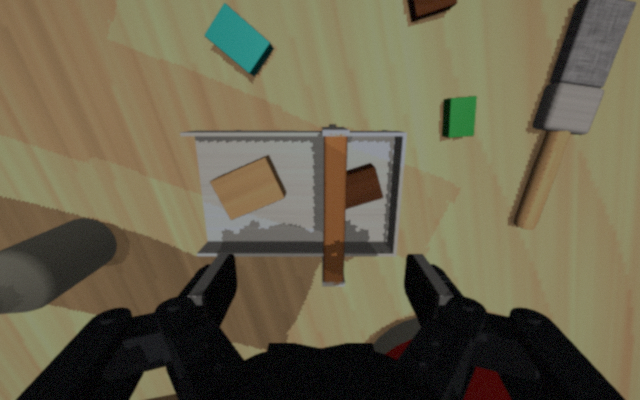

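The wrist view shows the handle at (335,205) just about between the fingers (centre x≈320), the pale block at (248,188) and the dark one at (363,187). The red drum shows at (450,365), so I'll check its clearance.

```bash
python3 - <<'E'
from h import *
z=np.load("top0.npz");p=z["p"];W=z["W"]
m=np.zeros((400,640),bool);m[90:210,510:]=1
m&=W[...,2]>.03; P=W[m]; d=np.hypot(P[:,0]-.552,P[:,1]+.358)
print("drum zmax",P[:,2].max(),"nearest",d.min(),P[d.argmin()], P[:,:2].min(0),P[:,:2].max(0))
p,W=cloud("wrist")
m=np.zeros((400,640),bool);m[120:290,315:355]=1
m&=(W[...,2]>.075)&(W[...,2]<.095);P=W[m]
print(cv2.minAreaRect((P[:,:2]*1000).astype(np.float32)),np.median(P[:,2]))
go([.552,-.358,.232],-13.3)
E
```

```text
drum zmax 0.19850842399124202 nearest 0.1655940944646578 [ 0.59665314 -0.51746003  0.17818476] [ 0.51679432 -0.6932529 ] [ 0.72199449 -0.51500149]
((551.4154663085938, -359.63311767578125), (120.38330841064453, 17.866344451904297), 76.54705810546875) 0.0836649062389624
t 2.1167 pos [ 0.5415 -0.3624  0.3143] F [-0.2  0.6 -0.7] w 0.9991237703236724
shift rows [0.223 0.308 2.745] turn [-0.006 -0.002 -0.023]
```

Request:
send_rows --travel '[[0.1,0.15,0.3],[0.09,0.15,0.6],[0,0,0.6],[0,0,0.6],[0,0,0.4],[0,0,0.24],[0,0,0],[0,0,0],[0,0,0],[0,0,0],[0,0,0],[0,0,0]]' --angular '[[0,0,0],[0,0,0],[0,0,0],[0,0,0],[0,0,0],[0,0,0],[0,0,0],[0,0,0],[0,0,0],[0,0,0],[0,0,0],[0,0,0]]' --jaw '[0,0,0,0,0,0,0,0.3,0.6,0.8,1,1]'

```text
time_s: 3.12
tool_pos: [0.5519, -0.3591, 0.2335]
orientation: [0.001, 0.784, 0.62, 0.0]
force: [0.3, 0.1, -0.1]
width: 0.299
finger_force: 0.0
```

Request:
send_rows --travel '[[0,0,0],[0,0,0],[0,0,0],[0,0,0],[0,0,0],[0,0,0]]' --angular '[[0,0,0],[0,0,0],[0,0,0],[0,0,0],[0,0,0],[0,0,0]]' --jaw '[1,1,1,1,1,1]' --grip_force 100

```text
time_s: 3.62
tool_pos: [0.5519, -0.3591, 0.2335]
orientation: [0.001, 0.784, 0.62, 0.0]
force: [-1.2, -0.2, 5.7]
width: 0.17
finger_force: 98.4
```

Request:
send_rows --travel '[[0,0,-0.15],[0,0,-0.3],[0,0,-0.5],[0,0,-0.6],[0,0,-0.6],[0,0,-0.6],[0,0,-0.6],[0,0,-0.5],[0,0,-0.4],[0,0,-0.25],[0,0,-0.1],[0,0,0]]' --angular '[[0,0,0],[0,0,0],[0,0,0],[0,0,0],[0,0,0],[0,0,0],[0,0,0],[0,0,0],[0,0,0],[0,0,0],[0,0,0],[0,0,0]]' --jaw '[1,1,1,1,1,1,1,1,1,1,1,1]'

```text
time_s: 4.62
tool_pos: [0.5517, -0.359, 0.3707]
orientation: [0.0, 0.784, 0.62, 0.0]
force: [0.2, -0.7, -4.1]
width: 0.165
finger_force: 97.7
```

```bash
python3 - <<'E'
from h import *
b=np.deg2rad(-6.7)
hx=.110+.090
t=[.4426+hx*np.cos(b),.0009+hx*np.sin(b)]
print(t); go(t+[.3715],-6.7)
p,W=cloud("wrist"); cv2.imwrite("pics/w2.png",p[...,::-1])
E
```

```text
[np.float64(0.6412341299076972), np.float64(-0.022434147419866633)]
t 4.6167 pos [ 0.5517 -0.359   0.3707] F [ 0.2 -0.7 -4.1] w 0.16452110013883706
shift rows [11.604  0.32  -0.027] turn [ 2.000e-03  1.000e-03 -1.104e+00]
```

View pics/w2.png

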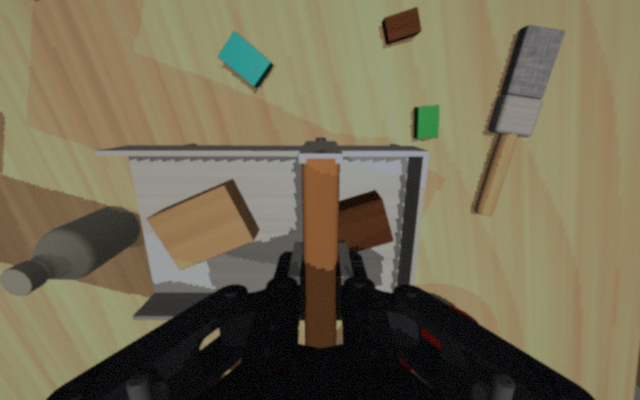

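The tray is held centred and square, with both blocks inside: pale at (205,222), dark at (365,220).

Request:
send_rows --travel '[[0.15,0,0],[0.3,0,0],[0.5,0.02,0],[0.65,0.03,0],[0.75,0.03,0],[0.75,0.03,0],[0.75,0.03,0],[0.75,0.03,0],[0.75,0.03,0],[0.75,0.03,0],[0.75,0.03,0],[0.75,0.03,0]]' --angular '[[0,0,0],[0,0,0],[0,0,0],[0,0,0],[0,0,0],[0,0,0],[0,0,0],[0,0,0],[0,0,0],[0,0,0],[0,0,0],[0,0,0]]' --jaw '[1,1,1,1,1,1,1,1,1,1,1,1]'

```text
time_s: 5.67
tool_pos: [0.6127, -0.1363, 0.3702]
orientation: [-0.001, 0.784, 0.621, -0.0]
force: [0.8, 0.5, -3.6]
width: 0.167
finger_force: 97.7
```

Request:
send_rows --travel '[[0.75,0.03,0],[0.75,0.03,0],[0.75,0,0],[0.65,0,0],[0.5,0,0],[0.3,0,0],[0.2,0,0],[0.1,0,0],[0,0,0],[0,0,0],[0,0,0],[0,0,0]]' --angular '[[0,0,0],[0,0,0],[0,0,0],[0,0,0],[0,0,-0.2],[0,0,-0.2],[0,0,-0.2],[0,0,-0.2],[0,0,-0.2],[0,0,-0.1],[0,0,0],[0,0,0]]' --jaw '[1,1,1,1,1,1,1,1,1,1,1,1]'

```text
time_s: 6.67
tool_pos: [0.6413, -0.0236, 0.3705]
orientation: [0.0, 0.748, 0.664, -0.0]
force: [0.1, 1.0, -4.3]
width: 0.164
finger_force: 97.7
```

```bash
python3 - <<'E'
from h import *
go([.6412,-.0224,.3315],-6.7)
p,W=cloud("top"); cv2.imwrite("pics/top2.png",cv2.resize(p[100:300,200:450,::-1],None,fx=2.4,fy=2.4)); np.savez("top2.npz",p=p,W=W)
p,W=cloud("scene"); cv2.imwrite("pics/scene2.png",cv2.resize(p[50:330,100:440,::-1],None,fx=2,fy=2)); np.savez("scene2.npz",p=p,W=W)
E
```

```text
t 6.6667 pos [ 0.6413 -0.0236  0.3705] F [ 0.1  1.  -4.3] w 0.1638905154988734
shift rows [ 0.04  -0.009  1.301] turn [-0.001  0.002 -0.018]
```

View pics/scene2.png

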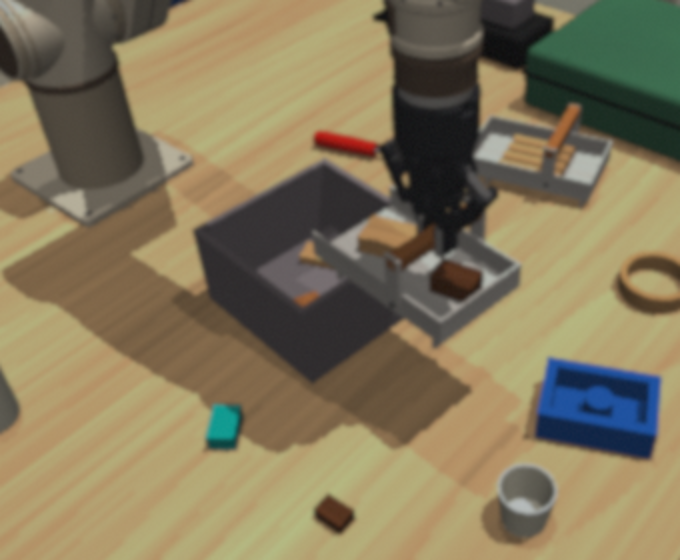

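The scene view shows the tray level behind the far wall, front edge over the rim (crop about (400,310)), both blocks inside. Now I'll lower it.

Request:
send_rows --travel '[[0.04,0,0.1],[0,0,0.2],[0,0,0.3],[0,0,0.25],[0,0,0.2],[0,0,0.1],[0,0,0.05],[0,0,0],[0,0,0]]' --angular '[[0,0,0],[0,0,0],[0,0,0],[0,0,0],[0,0,0],[0,0,0],[0,0,0],[0,0,0],[0,0,0]]' --jaw '[1,1,1,1,1,1,1,1,1]'

```text
time_s: 7.52
tool_pos: [0.6417, -0.0214, 0.3347]
orientation: [0.0, 0.747, 0.664, 0.0]
force: [-1.0, -1.1, -4.0]
width: 0.169
finger_force: 97.7
```

Request:
send_rows --travel '[[0,0,0.05],[0,0,0],[0,0,0.05],[0,0,0]]' --angular '[[0,0,0],[0,0,0],[0,0,0],[0,0,0]]' --jaw '[1,1,1,1]'

```text
time_s: 7.85
tool_pos: [0.6416, -0.0214, 0.3315]
orientation: [0.0, 0.747, 0.664, 0.0]
force: [-0.7, 0.4, -3.8]
width: 0.166
finger_force: 97.8
```

Request:
send_rows --travel '[[0,0,0.05],[0,0,0],[0,0,0]]' --angular '[[0,0,0],[0,0,0],[0,0,0]]' --jaw '[1,1,1]'

```text
time_s: 8.1
tool_pos: [0.6418, -0.0214, 0.3308]
orientation: [0.001, 0.747, 0.664, 0.001]
force: [1.1, -0.4, 0.4]
width: 0.166
finger_force: 98.3
```

Request:
send_rows --travel '[[0,0,0.03],[0,0,0],[0,0,0]]' --angular '[[0,0,0],[0,0,0],[0,0,0]]' --jaw '[1,1,1]'

```text
time_s: 8.35
tool_pos: [0.642, -0.0215, 0.3302]
orientation: [0.001, 0.747, 0.664, 0.001]
force: [1.4, -0.7, 4.7]
width: 0.164
finger_force: 98.8
```

Contact is made, at about 9 N. A quick check of the tray's position in the bin frame, and the tip plan.

```bash
python3 - <<'E'
from h import *
b=np.deg2rad(-6.7);c,s_=np.cos(b),np.sin(b)
p,W=cloud("top")
Q=W-np.array([.4426,.0009,0]); bx=Q[...,0]*c+Q[...,1]*s_; by=-Q[...,0]*s_+Q[...,1]*c
m=(bx>.11)&(abs(by)<.09)&(W[...,2]>.1)&(W[...,2]<.155)
print("back",np.percentile(bx[m],[99,99.8]),"y",np.percentile(by[m],[1,99]))
s,R,t=pose(); print(t,Ro.as_rotvec(R))
# rotate about rim inner edge: pivot at bin (.092,.110+lift)
tx=(t[0]-.4426)*c+(t[1]-.0009)*s_
v=np.array([tx-.092,t[2]-.110])
prev=v;pa=0
for a in range(0,49,4):
    A=np.deg2rad(a);n=np.array([v[0]*np.cos(A)-v[1]*np.sin(A),v[0]*np.sin(A)+v[1]*np.cos(A)])
    d=n-prev; P=np.deg2rad(pa) # tool axes: y=(cosP,sinP), z=(sinP,-cosP)
    print(a,"rot",-(a-pa)/6,"ty",round((d[0]*np.cos(P)+d[1]*np.sin(P))/.03,3),"tz",round((d[0]*np.sin(P)-d[1]*np.cos(P))/.03,3))
    prev=n;pa=a
E
```

```text
Traceback (most recent call last):
IndexError: index -1 is out of bounds for axis 0 with size 0
```

```bash
cat > tip.py <<'E'
from h import *
b=np.deg2rad(-6.7);c,s_=np.cos(b),np.sin(b)
p,W=cloud("scene")
Q=W-np.array([.4426,.0009,0]); bx=Q[...,0]*c+Q[...,1]*s_; by=-Q[...,0]*s_+Q[...,1]*c
m=(bx>.2)&(bx<.32)&(abs(by)<.09)&(W[...,2]>.115)&(W[...,2]<.155)
print(m.sum(),"back",np.percentile(bx[m],[50,95,99]),"y",np.percentile(by[m],[1,99]),"z",np.percentile(W[m][:,2],[2,98]))
s,R,t=pose(); print(t,Ro.as_rotvec(R))
tx=(t[0]-.4426)*c+(t[1]-.0009)*s_
v=np.array([tx-.092,t[2]-.110])
prev=v;pa=0
for a in range(0,49,4):
    A=np.deg2rad(a);n=np.array([v[0]*np.cos(A)-v[1]*np.sin(A),v[0]*np.sin(A)+v[1]*np.cos(A)])
    d=n-prev; P=np.deg2rad(pa) # tool axes: y=(cosP,sinP), z=(sinP,-cosP)
    print(a,"ty",round((d[0]*np.cos(P)+d[1]*np.sin(P))/.03,3),"tz",round((d[0]*np.sin(P)-d[1]*np.cos(P))/.03,3))
    prev=n;pa=a
E
python3 tip.py
```

```text
1213 back [0.23573553 0.25950589 0.26014275] y [-0.058853    0.05843611] z [0.11585734 0.14836489]
[ 0.64204746 -0.02146042  0.33018744] [2.34655673 2.08610986 0.00290542]
0 ty 0.0 tz 0.0
4 ty -0.521 tz -0.235
8 ty -0.521 tz -0.235
12 ty -0.521 tz -0.235
16 ty -0.521 tz -0.235
20 ty -0.521 tz -0.235
24 ty -0.521 tz -0.235
28 ty -0.521 tz -0.235
32 ty -0.521 tz -0.235
36 ty -0.521 tz -0.235
40 ty -0.521 tz -0.235
44 ty -0.521 tz -0.235
48 ty -0.521 tz -0.235
```

Request:
send_rows --travel '[[0,0,-0.05],[-0.258,0,-0.124],[0,-0.258,-0.124]]' --angular '[[0,0,0],[0,0,0]]' --jaw '[1,1,1]'

```text
invalid input
```

That call was malformed and was refused; nothing moved. Here is the correct one.

Request:
send_rows --travel '[[0,0,-0.04],[0,-0.258,-0.124],[0,-0.258,-0.124],[0,-0.258,-0.124],[0,-0.258,-0.124],[0,-0.258,-0.124],[0,-0.258,-0.124],[0,-0.258,-0.124],[0,-0.258,-0.124],[0,-0.258,-0.124],[0,-0.258,-0.124],[0,0,0]]' --angular '[[0,0,0],[-0.333,0,0],[-0.333,0,0],[-0.333,0,0],[-0.333,0,0],[-0.333,0,0],[-0.333,0,0],[-0.333,0,0],[-0.333,0,0],[-0.333,0,0],[-0.333,0,0],[0,0,0]]' --jaw '[1,1,1,1,1,1,1,1,1,1,1,1]'

```text
time_s: 9.45
tool_pos: [0.5576, -0.0115, 0.3531]
orientation: [0.128, 0.736, 0.655, 0.114]
force: [-1.0, -0.4, -4.1]
width: 0.166
finger_force: 98.1
```

```bash
cat > chk.py <<'E'
from h import *
s,R,t=pose()
M=R.as_matrix(); b=np.deg2rad(-6.7);c,s_=np.cos(b),np.sin(b)
# tray origin: tool (0,-.09,.2215)
o=t+M@np.array([0,-.09,.2202]); q=o-np.array([.4426,.0009,0])
print("tilt",np.rad2deg(np.arccos(-M[2,2])),"origin in bin",(q[0]*c+q[1]*s_).round(4),(-q[0]*s_+q[1]*c).round(4),o[2].round(4),"F",np.round(s["force"],1),"t",s["time_s"],"j",np.round(s["joint_positions"],2))
E
python3 chk.py
```

```text
tilt 19.710627725323786 origin in bin 0.1052 0.001 0.1154 F [-1.  -0.4 -4.1] t 9.45 j [-0.01  0.24 -0.17  0.82 -0.04  1.67]
```

Request:
send_rows --travel '[[0,-0.2,-0.124],[0,-0.22,-0.124],[0,-0.258,-0.124],[0,-0.258,-0.124],[0,-0.258,-0.124],[0,-0.258,-0.124],[0,-0.258,-0.124],[0,-0.258,-0.124],[0,-0.258,-0.124],[0,-0.258,-0.124],[0,-0.258,-0.124],[0,-0.258,-0.124]]' --angular '[[-0.333,0,0],[-0.333,0,0],[-0.333,0,0],[-0.333,0,0],[-0.333,0,0],[-0.333,0,0],[-0.333,0,0],[-0.333,0,0],[-0.333,0,0],[-0.333,0,0],[-0.333,0,0],[-0.333,0,0]]' --jaw '[1,1,1,1,1,1,1,1,1,1,1,1]'

```text
time_s: 10.45
tool_pos: [0.4607, -0.0002, 0.3444]
orientation: [0.278, 0.694, 0.617, 0.247]
force: [-0.2, -0.4, -3.2]
width: 0.168
finger_force: 98.2
```

Request:
send_rows --travel '[[0,0,0],[0,0,0],[0,0,0],[0,0,0],[0,0,0],[0,0,0]]' --angular '[[0,0,0],[0,0,0],[0,0,0],[0,0,0],[0,0,0],[0,0,0]]' --jaw '[1,1,1,1,1,1]'

```text
time_s: 10.95
tool_pos: [0.4623, -0.0003, 0.3466]
orientation: [0.28, 0.693, 0.616, 0.249]
force: [-1.2, 0.8, -4.2]
width: 0.164
finger_force: 98.2
```

```bash
python3 chk.py; python3 - <<'E'
from h import *
p,W=cloud("scene"); q,W2=cloud("wrist")
cv2.imwrite("pics/s3.png",np.hstack([cv2.resize(p[50:330,120:440,::-1],(400,350)),cv2.resize(q[...,::-1],(400,350))]))
E
```

```text
tilt 43.947277611356476 origin in bin 0.1078 0.0011 0.1256 F [-1.2  0.8 -4.2] t 10.95 j [ 0.03 -0.04 -0.66  0.19 -0.1   1.68]
```

View pics/s3.png

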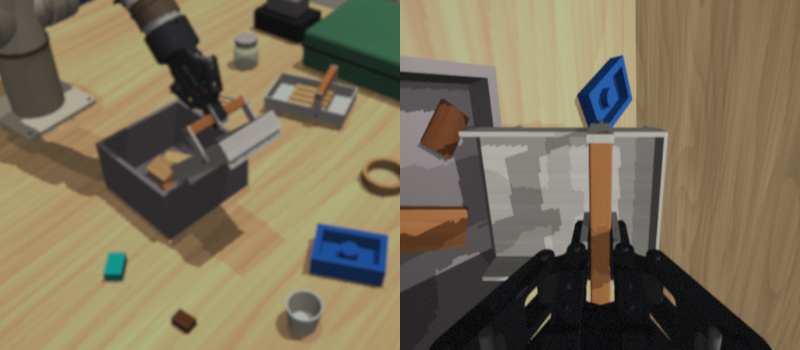

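The scene crop shows the tray tipped at the rim with its visible floor empty. The wrist view shows an empty pan and a brown block in the bin at (443,128). I'll lift, level out and then check both blocks.

Request:
send_rows --travel '[[0,0.2,-0.2],[0,0.4,-0.41],[0,0.4,-0.41],[0,0.2,-0.2],[0,0,0]]' --angular '[[0,0,0],[0,0,0],[0,0,0],[0,0,0],[0,0,0]]' --jaw '[1,1,1,1,1]'

```text
time_s: 11.47
tool_pos: [0.4635, -0.0003, 0.401]
orientation: [0.282, 0.692, 0.615, 0.251]
force: [0.4, 0.4, -3.2]
width: 0.167
finger_force: 98.3
```

Request:
send_rows --travel '[[0,0.503,0.273],[0,0.503,0.273],[0,0.503,0.273],[0,0.503,0.273],[0,0.503,0.273],[0,0.503,0.273],[0,0.503,0.273],[0,0.503,0.273],[0,0.503,0.273],[0,0.503,0.273],[0,0.503,0.273],[0,0,0]]' --angular '[[0.667,0,0],[0.667,0,0],[0.667,0,0],[0.667,0,0],[0.667,0,0],[0.667,0,0],[0.667,0,0],[0.667,0,0],[0.667,0,0],[0.667,0,0],[0.667,0,0],[0,0,0]]' --jaw '[1,1,1,1,1,1,1,1,1,1,1,1]'

```text
time_s: 12.47
tool_pos: [0.648, -0.0222, 0.3762]
orientation: [-0.003, 0.747, 0.664, -0.004]
force: [0.0, -0.6, -5.4]
width: 0.163
finger_force: 98.3
```

```bash
python3 chk.py; python3 - <<'E'
from h import *
go([.5515,-.359,.37],-13.3)
p,W=cloud("scene"); q,W2=cloud("top")
cv2.imwrite("pics/s4.png",np.hstack([cv2.resize(p[90:290,160:410,::-1],(400,320)),cv2.resize(q[150:310,240:440,::-1],(400,320))]))
E
```

```text
tilt 0.579214838624442 origin in bin 0.1144 0.0009 0.1569 F [ 0.  -0.6 -5.4] t 12.4667 j [-0.03  0.56  0.41  1.43 -0.    1.65]
t 12.4667 pos [ 0.648  -0.0222  0.3762] F [ 0.  -0.6 -5.4] w 0.1631282674213181
shift rows [-11.525  -1.872   0.235] turn [-0.096  0.014  1.092]
```

View pics/s4.png

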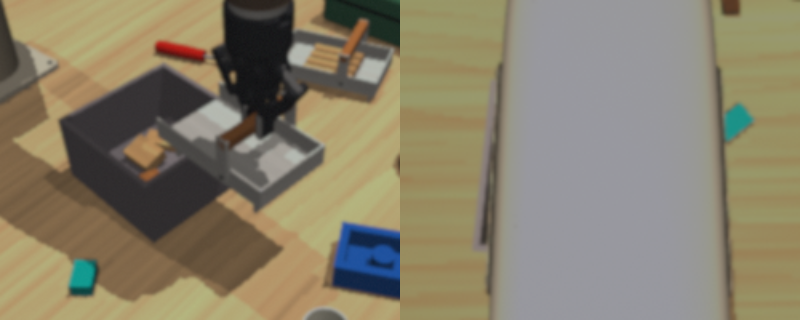

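The scene crop shows the tray empty and the pale block in the bin at (148,150). The top view is blocked by the arm. Next I'll carry the tray back to its first spot.

Request:
send_rows --travel '[[-0.3,0,0],[-0.7,-0.1,0],[-1,-0.2,0],[-1,-0.2,0],[-1,-0.2,0],[-1,-0.2,0],[-1,-0.2,0],[-1,-0.2,0],[-1,-0.2,0],[-1,-0.2,0],[-1,-0.2,0],[-1,-0.2,0]]' --angular '[[-0.1,0,0],[0,0,0],[0,0,0],[0,0,0],[0,0,0],[0,0,0],[0,0,0],[0,0,0],[0,0,0],[0,0,0],[0,0,0],[0,0,0]]' --jaw '[1,1,1,1,1,1,1,1,1,1,1,1]'

```text
time_s: 13.57
tool_pos: [0.5415, -0.3433, 0.3855]
orientation: [0.006, 0.747, 0.664, 0.004]
force: [1.2, -0.1, -3.7]
width: 0.166
finger_force: 98.5
```

Request:
send_rows --travel '[[-0.5,0,0],[-0.2,0,0],[0,0,0.4],[0,0,0.7],[0,0,0.8],[0,0,0.8],[0,0,0.7],[0,0,0.4],[0,0,0.2],[0,0,0],[0,0,0]]' --angular '[[0,0,0.3],[0,0,0.3],[0,0,0.3],[0,0,0.2],[0,0,0],[0,0,0],[0,0,0],[0,0,0],[0,0,0],[0,0,0],[0,0,0]]' --jaw '[1,1,1,1,1,1,1,1,1,1,1]'

```text
time_s: 14.48
tool_pos: [0.5424, -0.3625, 0.2639]
orientation: [0.004, 0.784, 0.62, 0.004]
force: [0.2, -0.3, -4.0]
width: 0.165
finger_force: 98.4
```

```bash
python3 chk.py; python3 -c "
from h import *
go([.5515,-.359,.2335],-13.3)"
```

```text
tilt 0.640434155507121 origin in bin 0.0546 -0.3391 0.0427 F [ 0.2 -0.3 -4. ] t 14.4833 j [-0.59  0.62  0.22  1.16  0.    1.21]
t 14.4833 pos [ 0.5424 -0.3625  0.2639] F [ 0.2 -0.3 -4. ] w 0.16453716955406103
shift rows [0.184 0.258 1.016] turn [ 0.107 -0.006  0.001]
```

Request:
send_rows --travel '[[0,0,0.2],[0,0,0.3],[0,0,0.25],[0,0,0.15],[0,0,0.06],[0,0,0],[0,0,0]]' --angular '[[0.1,0,0],[0,0,0],[0,0,0],[0,0,0],[0,0,0],[0,0,0],[0,0,0]]' --jaw '[1,1,1,1,1,1,1]'

```text
time_s: 15.07
tool_pos: [0.5421, -0.3631, 0.2336]
orientation: [-0.001, 0.784, 0.62, 0.0]
force: [-0.2, 0.3, -2.4]
width: 0.164
finger_force: 98.5
```

Request:
send_rows --travel '[[0,0,0.04],[0,0,0],[0,0,0]]' --angular '[[0,0,0],[0,0,0],[0,0,0]]' --jaw '[1,1,1]'

```text
time_s: 15.32
tool_pos: [0.542, -0.3631, 0.2335]
orientation: [-0.0, 0.784, 0.62, 0.0]
force: [-2.6, 2.0, 4.3]
width: 0.169
finger_force: 99.5
```

Resting on the bench. Next I'll open the jaws and rise.

Request:
send_rows --travel '[[0,0,0],[0,0,0],[0,0,0],[0,0,0],[0,0,0],[0,0,0],[0,0,0],[0,0,0],[0,0,0],[0,0,0]]' --angular '[[0,0,0],[0,0,0],[0,0,0],[0,0,0],[0,0,0],[0,0,0],[0,0,0],[0,0,0],[0,0,0],[0,0,0]]' --jaw '[0.6,0.4,0.2,0,0,0,0,0,0,0]'

```text
time_s: 16.15
tool_pos: [0.5421, -0.3631, 0.2325]
orientation: [-0.001, 0.784, 0.62, 0.0]
force: [-0.1, -0.7, -0.8]
width: 1.005
finger_force: 0.0
```

Request:
send_rows --travel '[[0,0,-0.3],[0,0,-0.6],[0,0,-0.8],[0,0,-0.8],[0,0,-0.8],[0,0,-0.8],[0,0,-0.5],[0,0,-0.3],[0,0,0],[0,0,0]]' --angular '[[0,0,0],[0,0,0],[0,0,0],[0,0,0],[0,0,0],[0,0,0],[0,0,0],[0,0,0],[0,0,0],[0,0,0]]' --jaw '[0,0,0,0,0,0,0,0,0,0]'

```text
time_s: 16.98
tool_pos: [0.5422, -0.3633, 0.3797]
orientation: [-0.001, 0.784, 0.62, 0.0]
force: [0.5, 0.3, 0.3]
width: 0.999
finger_force: 0.0
```

```bash
python3 - <<'E'
from h import *
p,W=cloud("scene"); q,W2=cloud("top"); w,_=cloud("wrist")
f=lambda a:cv2.resize(a[...,::-1],(400,300))
cv2.imwrite("pics/s5.png",np.vstack([np.hstack([f(p[90:390,60:460]),f(q[150:300,260:460])]),np.hstack([f(w),f(w)*0])]))
s,R,t=pose();print(t,s["time_s"],s["width"])
E
```

```text
[ 0.54191154 -0.36307436  0.37769023] 17.1333 1.0022998213751078
```

View pics/s5.png

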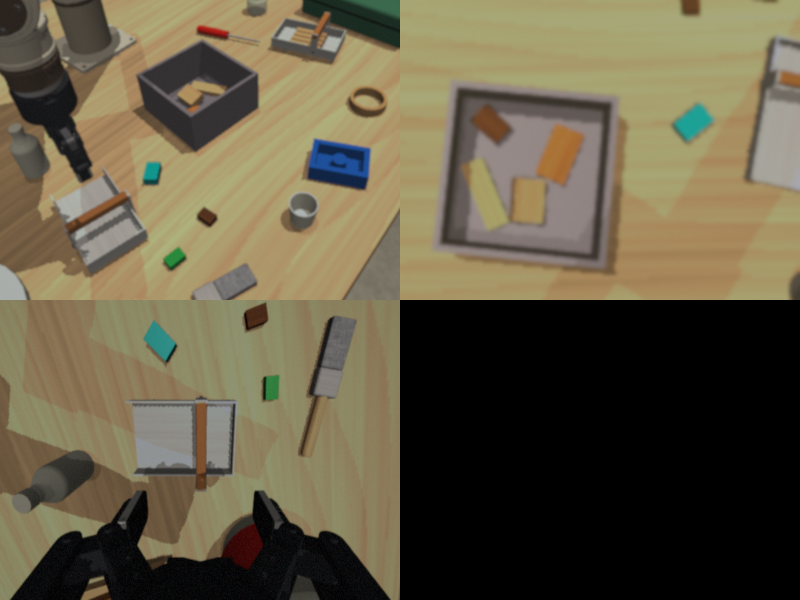

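The top crop shows both blocks in the bin: dark at (490,125), pale at (530,200). The tray stands empty and flat on the bench, and the gripper is clear of it.

```bash
python3 -c "
from station import *
print(finish_job())"
```

```text
the job is handed in; nothing more can be done
None
```

The job is handed in: both offcuts were tipped over the bin's far rim and lie in the bin, and the empty tray stands flat on the bench, released, at about 17 s of the 64 s allowed; no verdict was returned.

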